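# Jack up the inspection stage and hold it

### The arm

A 6-joint arm with a two-finger parallel gripper is mounted at the origin on the work surface. World frame = base frame: x ahead of the robot, y to its left, z up, the work surface at z = 0. Lengths are in m, angles in rad, forces in N, time in s.
With the tool pointing down it reaches from about 0.275 to 0.875 m from the base axis. Payload 12.5 kg.
Tool frame: the origin (TCP) lies on the centre line of the jaws, within the pads' length; the fingertips stand r.finger_overhang ahead of it and the grasp point (between the pads) lies 3 mm ahead of it (r.finger_overhang is the distance from the TCP to the fingertips, in m); z points along the fingers, y is the line along which they close (so a half turn about z gives the same grasp; the last joint's range is limited). The gripper opens to 85 mm and grips with 20 to 120 N. Pads are 22 mm wide; open, the fingers measure 114 mm over their backs; the gripper's body (76 mm by 85 mm) begins 54 mm behind the grasp point. The pads swing forward as they close: fully open they stand 13 mm farther back than shut.
Start: joints at [-1.247, 0.351, 1.652, -0, 1.139, -0.085], TCP at [0.219, -0.505, 0.253] pointing down, gripper open.
Joint ranges: [-2.75, 2.75], [-0.79, 2.1], [0.01, 2.65], [-1.57, 4.71], [0.07, 3.14], [-2.87, 2.87]. Speed limits (rad/s): [2.22, 2.22, 2.79, 3.14, 3.14, 3.14].

### API

Orientations are given as a unit quaternion [x, y, z, w].
In Python, from cell import r, optics gives the robot as it stands. The module is installed in compiled form; this text tells all that it offers. Calls block until the motion is done:
- r.move_to(position, orientation): joint-space move of the TCP to a pose.
- r.move_linear(position, rot=None, vel=0.15): straight line of the TCP; rot=None keeps the orientation; vel is the mean speed in m/s.
- r.set_joints(angles): joint-space move.
- r.set_gripper(opening, squeeze=None): opening from 0.0 (shut) to 1.0 (fully open); squeeze is the grip in N (None keeps the last); returns when the fingers have stopped.
- r.sleep(seconds).
- r.inverse_kinematics(position, orientation): joint angles nearest the present ones, or None.
- optics.get_image(name): name is "scene" or "side" or "wrist"; returns a dict with "pixels" (400x640x3 uint8, red, green, blue), "depth" (400x640 float32, m along the optical axis (not along the pixel's ray), 0 where there is no reading), "fx", "fy", "cx", "cy" (pixels), "D" ([k1, k2, p1, p2, k3] as OpenCV has them; the pictures are not rectified), "camera_from_world" (4x4, takes a point from world to camera coordinates); the wrist camera has in their place "mount" (4x4, takes a point from camera to tool coordinates, whose origin is the TCP and whose axes are the flange's). Camera axes: x right, y down, z forward; pixel columns grow to the right and rows downward; lengths in m; the calibration is good to about 2 mm. A picture is of the moment at which its call begins: read the wrist's pose just before it.
A pose or a line that the arm cannot do raises r.PlanningError and nothing moves.
- r.hand_in(): hands the job in; it is judged then, once.
Readings, each from a call of its own:
- r.current_t(): time.
- r.current_q(): joint angles.
- r.current_qvel(): joint speeds.
- r.current_effort(): joint torques, N m.
- r.current_tool_pos(): TCP position.
- r.current_ee_rot(): TCP orientation.
- r.current_contact_force(): force on the tool from outside, world axes, zero at the start.
- r.current_torque(): the same for the moment, N m.
- r.current_opening(): opening from 0.0 (shut) to 1.0 (fully open).
- r.current_finger_force(): force on a finger pad.
Only numpy, scipy, OpenCV 4.12 (cv2) and the standard library are available. Lean on these libraries where they do the work, as an engineer would, in place of code of your own. Each camera call takes 0.05 s, during which the arm holds its last target. There are 200 camera calls.

### The job

The near edge of the inspection stage has to be held up so that a colleague can change its levelling feet: stand the small lever jack on the bench with its saddle centred under the stage's lift ear (the round-ended tab with a raised ring on top, not the plain square tab), leaving the handle up. Pump the handle fully down once as a trial lift and let it come all the way up again, then press it fully down a second time and finish while still holding it down, with the stage edge raised on the jack alone. Do not push or lift the stage with the gripper, do not tip the jack over, and leave the lens, the tray box and the screwdriver where they are.

Things in the scene. Friction and masses are not known exactly. Their poses are not given: they have to be found in the camera images.
- jack: Loose lever jack, about 0.8 kg (varies), standing on a dark steel base plate 240 x 70 x 10 mm. Origin on the plate's underside, below the grip block; z up, +x to the saddle end (saddle centre at x = +70 mm), handle to -x, its pivot (axis along y) at x = -26, z = 48 mm. The plate runs from x = -140 to +100 mm.
- jack_grip (a point): Centre of the top face of the jack's bright steel grip block, 56 mm above the jack's origin. The block is 40 mm along the jack's x, 36 mm along its y and 46 mm high, standing on the base plate (10 mm thick): pinch it from above across y to carry the jack.
- jack_saddle: The jack's lifting saddle, a steel disc 34 mm across on a ram; it slides up in the jack. Origin at the centre of its top face: 50 mm above the bench with the handle up, 74 mm with the handle fully down (it follows the handle, 53 mm of rise per rad).
- saddle_top (a point): Centre of the saddle's top face (same point as the origin of jack_saddle).
- jack_handle (a joint): Pump handle angle: 0 = up (sloping 0.45 rad above level), 0.45 rad = fully down at its stop (level). A light spring returns it to 0 when let go. Pressing it raises the saddle; with the stage on the saddle it takes about 7 to 12 N at the pad, about 2 N without load.
- handle_pad (a point): Centre of the top face of the black pad at the handle's end, where to press. Pad 45 mm along the handle, 30 mm wide, 12 mm thick. The point is 117.5 mm from the pivot along the handle and 6 mm above the line through the pivot; it moves in an arc about the pivot, from 105 mm above the bench (handle up) to 54 mm (fully down).
- stage: Inspection stage: fixed white casting with a hinged black deck (250 x 220 mm, underside at 64, top at 82 mm). Origin on the bench under the deck's centre, z up. Hinge along x at y = +110 mm; near edge at y = -110 mm with the lift ear at x = -30 and a plain square tab (30 wide, 25 mm out) at x = +85 mm. Feet under the deck at x = -108 and +108, y = -85 mm.
- lift_point (a point): Centre of the underside of the 30 mm round pad under the lift ear; 59 mm above the bench with the stage down, 35 mm out from the deck's near edge. The ear is a round-ended tab 44 mm wide, top at 74 mm, with a raised ring (34 mm across, 5 mm high) right above this point. Bring the jack in with its +x along the stage's +y, handle away from the stage.
- deck (a joint): Angle of the stage's deck about its far hinge: 0 = down on its feet; it grows as the near edge is raised, 0.04 rad = 10 mm at the lift point. About 0.06 rad with the handle fully down. It falls back by its own weight (14 to 21 N at the lift point).
- objective: Bystander: microscope objective lens standing upright, 32 mm across, 50 mm tall; origin under its centre.
- tray_box: Bystander: two stacked clear lidded trays, 84 x 84 x 61 mm; origin under the centre.
- driver: Bystander: screwdriver 150 mm long lying on the bench.

How it is judged:
By the outcome, as a careful person would: the job done as asked, in the order asked, and still so for the second after the job is handed in, while the arm keeps its last pose, push and grip.
It also fails if it takes over 54 s, if anything falls off the work surface, if the arm or the gripper's body presses on something with over 40 N, if the wrist force passes 120 N, or if a joint passes its speed limit or range.

## Working session

There is one attempt and no reset: what is moved stays moved. The work goes in short steps, each a Python script; the robot and the scene stay as the last script left them, time stands still between calls to the robot, and variables do not carry over. Pictures are saved under pics/ and viewed, at most 10 in all, crops included, and the job is handed in when it is done.

```bash
mkdir -p pics; cat > h.py <<'E'
import numpy as np, cv2
from scipy.spatial.transform import Rotation as R
from cell import r, optics
def shot(name, fn=None):
    p=np.array(r.current_tool_pos()); q=r.current_ee_rot()
    im=optics.get_image(name)
    if name=="wrist":
        T=np.eye(4); T[:3,:3]=R.from_quat(q).as_matrix(); T[:3,3]=p
        W=T@np.array(im["mount"])
    else: W=np.linalg.inv(np.array(im["camera_from_world"]))
    im["W"]=W
    if fn: cv2.imwrite("pics/"+fn, im["pixels"][:,:,::-1]); np.savez("pics/"+fn+".npz",**{k:np.array(v) for k,v in im.items()})
    return im
def cloud(im):
    K=np.array([[im["fx"],0,im["cx"]],[0,im["fy"],im["cy"]],[0,0,1]],float)
    u,v=np.meshgrid(np.arange(640.),np.arange(400.))
    n=cv2.undistortPoints(np.stack([u,v],-1).reshape(-1,1,2),K,np.array(im["D"],float)).reshape(400,640,2)
    d=np.array(im["depth"])[...,None]
    P=np.concatenate([n*d,d],-1)
    W=np.array(im["W"]); X=P@W[:3,:3].T+W[:3,3]
    X[d[...,0]<=0]=np.nan
    return X
def down(yaw): # tool pointing down; tool y axis at angle yaw+90deg
    return (R.from_euler('z',yaw)*R.from_euler('x',np.pi)).as_quat()
E
python3 - <<'E'
from h import *
for n in("scene","side"): shot(n,n+"1.png")
print(r.finger_overhang, r.current_ee_rot(), r.current_t())
a=[cv2.imread(f"pics/{n}1.png") for n in("scene","side")]
E
```

```text
0.022 [ 9.79182358e-01  2.02981877e-01 -5.10469169e-05 -5.14042474e-04] 0.1
```

View pics/scene1.png

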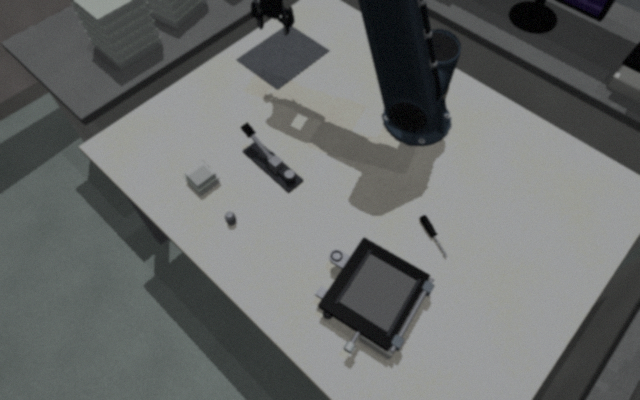

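View pics/side1.png

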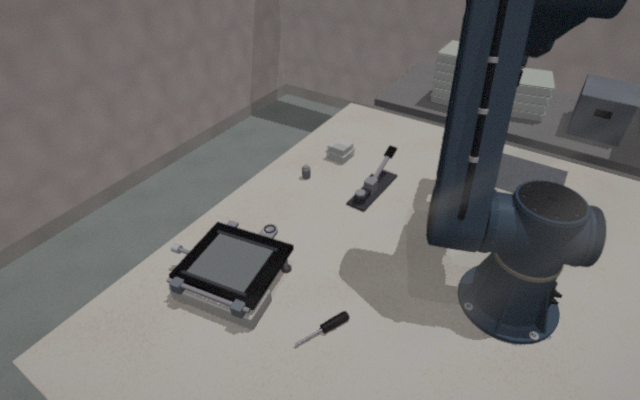

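The scene view shows the jack with its plate from (247,148) to (298,185), saddle at about (289,176), grip block near (273,160) and pad at (248,130). The ring ear is at (337,256) and the square tab at (322,294). The stage deck corners are near (366,240), (325,310), (432,275) and (390,352). The tray box is at (202,178), the lens at (230,217) and the driver at (430,228).

```bash
python3 - <<'E'
from h import *
for n,pts in(("scene",dict(pad=(248,130),blk=(273,160),sad=(289,175),pl0=(248,151),pl1=(297,184),ring=(337,256),tab=(322,294),c1=(366,241),c2=(324,308),c3=(430,276),c4=(391,350),tray=(201,174),lens=(230,214),drv=(430,228))),
 ("side",dict(pad=(391,151),blk=(372,182),sad=(362,193),pl0=(392,175),pl1=(353,205),ring=(270,230),tab=(233,224),c1=(292,245),c2=(219,226),c3=(242,303),c4=(173,272),tray=(340,148),lens=(306,169),drv=(330,325)))):
    im=dict(np.load(f"pics/{n}1.png.npz")); X=cloud(im)
    print(n,np.round(im["W"][:3,3],2))
    for k,(u,v) in pts.items(): print(k,np.round(np.nanmedian(X[v-1:v+2,u-1:u+2].reshape(-1,3),0),3))
E
```

```text
scene [1.08 0.51 1.32]
pad [ 0.509 -0.344  0.101]
blk [ 0.518 -0.22   0.057]
sad [ 0.521 -0.142  0.049]
pl0 [ 0.531 -0.337  0.011]
pl1 [ 0.509 -0.117  0.008]
ring [0.636 0.175 0.073]
tab [0.751 0.221 0.075]
c1 [0.544 0.206 0.08 ]
c2 [0.778 0.252 0.08 ]
c3 [0.471 0.405 0.003]
c4 [0.739 0.455 0.077]
tray [ 0.719 -0.348  0.058]
lens [ 0.751 -0.173  0.047]
drv [0.348 0.309 0.022]
side [0.04 0.79 0.87]
pad [ 0.503 -0.344  0.104]
blk [ 0.504 -0.206  0.054]
sad [ 0.506 -0.142  0.05 ]
pl0 [ 0.489 -0.342  0.008]
pl1 [ 0.524 -0.117  0.009]
ring [0.631 0.177 0.075]
tab [0.738 0.215 0.076]
c1 [0.539 0.196 0.081]
c2 [0.762 0.249 0.083]
c3 [0.525 0.414 0.082]
c4 [0.739 0.44  0.082]
tray [ 0.703 -0.329  0.058]
lens [ 0.745 -0.164  0.043]
drv [0.34  0.319 0.023]
```

```bash
python3 - <<'E'
from h import *
M=np.array(optics.get_image("wrist")["mount"]); print(np.round(M,3))
def look(x,y,yaw,z,fn):
    Q=down(yaw); Rm=R.from_quat(Q).as_matrix()
    # where optical axis hits z=.06 relative to TCP
    o=Rm@M[:3,3]; d=Rm@M[:3,2]; s=(z+o[2]-.06)/-d[2]; h=o+s*d
    r.move_to([x-h[0],y-h[1],z],Q); shot("wrist",fn)
look(.51,-.21,np.pi/2,.28,"wj.png"); look(.645,.19,np.pi/2+.21,.28,"ws.png")
print(r.current_t())
cv2.imwrite("pics/w.png",cv2.resize(np.vstack([cv2.imread("pics/wj.png"),cv2.imread("pics/ws.png")]),(480,600)))
E
```

```text
[[ 0.001 -0.951 -0.31   0.08 ]
 [ 1.     0.001 -0.001  0.   ]
 [ 0.001 -0.31   0.951 -0.12 ]
 [ 0.     0.     0.     1.   ]]
3.4083
```

View pics/wj.png

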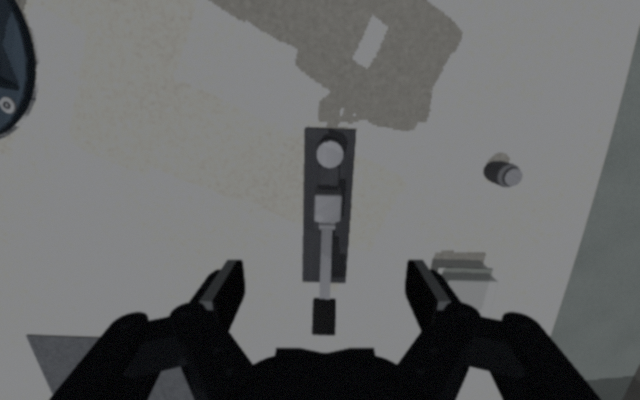

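View pics/ws.png

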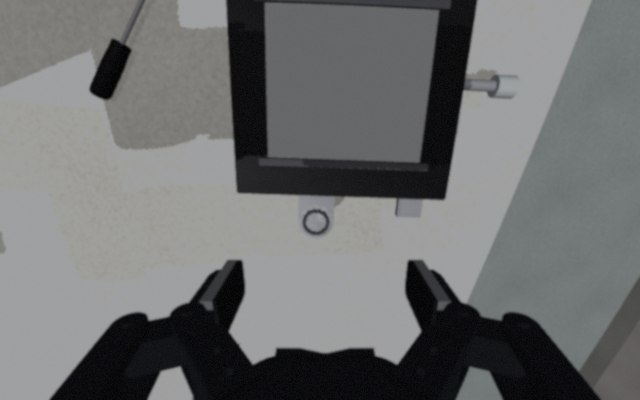

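The first wrist view shows the jack's saddle centre at (330,153), its block top centre at about (328,207), and plate corners (304,128), (355,130), (303,280), (346,282). In the second, the ring is centred at (316,222) and the deck's near corners are at (238,192) and (445,199).

```bash
cat >> h.py <<'E'
def onz(im,u,v,z):
    K=np.array([[im["fx"],0,im["cx"]],[0,im["fy"],im["cy"]],[0,0,1]],float)
    n=cv2.undistortPoints(np.array([[[u,v]]],float),K,np.array(im["D"],float)).ravel()
    W=np.array(im["W"]); d=W[:3,:3]@[n[0],n[1],1]; o=W[:3,3]
    return (o+d*(z-o[2])/d[2])[:2]
E
python3 - <<'E'
from h import *
im=dict(np.load("pics/wj.png.npz"))
s=onz(im,330,153,.05); b=onz(im,328,207,.056); c=[onz(im,*p,.01) for p in((304,128),(355,130),(303,280),(346,282))]
print("sad",s,"blk",b,"corners",np.round(c,4).tolist())
f=(c[0]+c[1])/2; k=(c[2]+c[3])/2; d=f-k; print("len",np.hypot(*d),"yaw",np.arctan2(d[1],d[0]), "yaw s-b",np.arctan2(*(s-b)[::-1]),np.hypot(*(s-b)))
u=d/np.hypot(*d); print("origin from plate",f-.1*u,"from sad",s-.07*u)
im=dict(np.load("pics/ws.png.npz")); g=im["pixels"]
t=onz(im,316,222,.079); e=[onz(im,*p,.082) for p in((238,192),(445,199))]
x=e[1]-e[0]; L=np.hypot(*x); x/=L; y=np.array([-x[1],x[0]])
print("ring",t,"edge",e,L,"yaw",np.arctan2(x[1],x[0]),"ear from edge",(e[0]+e[1])/2-.03*x-.035*y)
X=cloud(im)
for (a,bb) in((316,222),(238+8,186),(437,191)):print(X[bb,a])
cv2.imwrite("pics/c.png",np.hstack([cv2.resize(dict(np.load("pics/wj.png.npz"))["pixels"][120:290,280:380,::-1],None,fx=3.4,fy=3.4),cv2.resize(g[170:250,220:330,::-1],None,fx=4,fy=4)[:320].repeat(1,0) if 0 else cv2.copyMakeBorder(cv2.resize(g[170:250,220:330,::-1],None,fx=4,fy=4),0,258,0,0,0)]))
E
```

```text
sad [ 0.51649409 -0.14357991] blk [ 0.51414914 -0.21183594] corners [[0.4822, -0.1152], [0.5508, -0.1178], [0.4751, -0.3497], [0.544, -0.3535]]
len 0.2351765050785478 yaw 1.5413436849681816 yaw s-b 1.5364546064268212 0.06829630531000784
origin from plate [ 0.51351705 -0.21645945] from sad [ 0.5144327  -0.21354955]
ring [0.63770874 0.17389267] edge [array([0.54028014, 0.19293682]), array([0.78186055, 0.23549215])] 0.24529991927720482 yaw 0.17436505096875857 ear from edge [0.63759713 0.17454071]
[0.63791913 0.17221899 0.07463405]
[0.54840721 0.20180217 0.08097978]
[0.76910576 0.24287599 0.08223446]
```

```bash
python3 - <<'E'
from h import *
Q=down(1.539); g=[.5143,-.2137]
r.move_to([*g,.16],Q); r.move_linear([*g,.042],vel=.12)
print(r.current_contact_force())
r.set_gripper(0.0,80); print("open",r.current_opening(),r.current_finger_force(),r.current_tool_pos())
r.move_linear([*g,.082],vel=.1)
print(r.current_contact_force(),r.current_torque())
lift=np.array([.6377,.1742]); yaw=np.pi/2+.1744; d=np.array([np.cos(yaw),np.sin(yaw)])
pre=lift-.07*d-.09*d
Q2=down(yaw)
r.move_linear([*pre,.082],rot=Q2,vel=.15)
r.move_linear([*pre,.046],vel=.08)
print(r.current_t(),r.current_contact_force())
shot("wrist","w2.png"); shot("side","s2.png"); print(r.current_tool_pos())
a=cv2.imread("pics/s2.png")[150:300,180:420]
cv2.imwrite("pics/s2c.png",cv2.resize(a,None,fx=3,fy=3))
E
```

```text
[-0.41923658  0.49343968 -0.18305697]
open 0.41135914159527415 82.05689907073975 [ 0.51434877 -0.21374883  0.04246344]
[-0.24777271 -0.62956371 -8.95120406] [ 0.10383844 -0.0220863  -0.02848195]
9.9 [-0.15609434  0.02728987 -7.78969076]
[0.66579637 0.0166255  0.04642314]
```

View pics/w2.png

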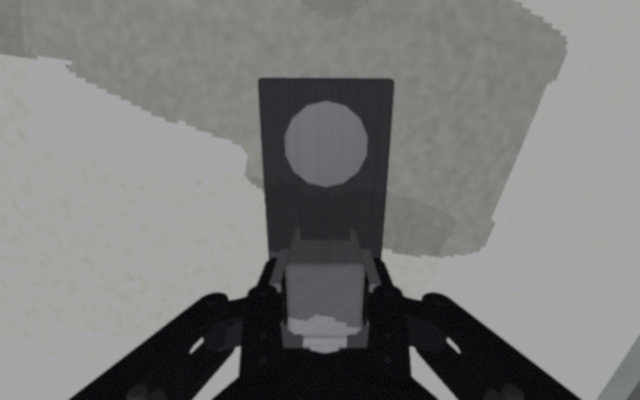

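View pics/s2c.png

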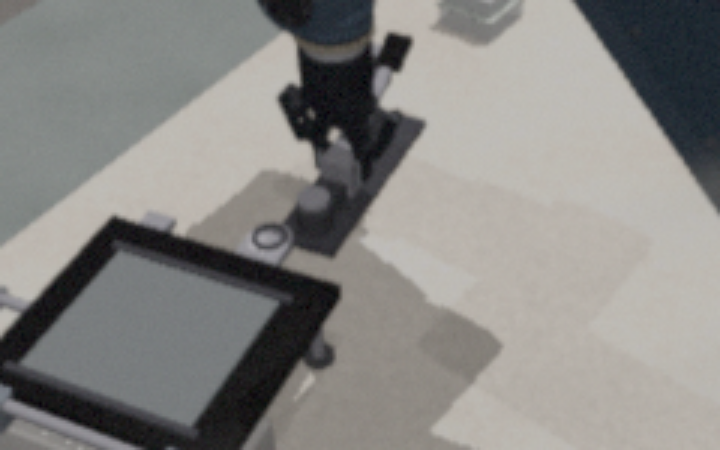

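The jack hangs level in the grip. The wrist view puts the saddle centre at (326,144), and the side crop shows the jack lined up in front of the ring ear.

```bash
python3 - <<'E'
from h import *
im=dict(np.load("pics/w2.png.npz")); X=cloud(im)
S=X[120:168,302:350].reshape(-1,3); print("saddle z",np.nanmedian(S,0),"mean xy",onz(im,326,144,.0545))
P=X[90:100,270:380].reshape(-1,3); P2=X[200:230,285:370].reshape(-1,3);print("plate",np.nanmedian(P,0),np.nanmedian(P2,0))
a,b=onz(im,259.5,80,.0145),onz(im,393,80,.0145); print(a,b,"yaw front edge",np.arctan2(*(b-a)[::-1]))
yaw=np.pi/2+.1744; d=np.array([np.cos(yaw),np.sin(yaw)])
print("expected saddle", r.current_tool_pos()[:2]+.07*d)
E
```

```text
saddle z [0.65384536 0.08467718 0.05295538] mean xy [0.65405417 0.08467981]
plate [0.64991977 0.10526781 0.0130049 ] [0.66114546 0.046019   0.03243697]
[0.61667884 0.10630327] [0.68228763 0.1179252 ] yaw front edge 0.17532113097198068
expected saddle [0.65365016 0.08556366]
```

```bash
python3 - <<'E'
from h import *
p=r.current_tool_pos(); t=[p[0]-.0162,p[1]+.0894]
r.move_linear([*t,p[2]-.0015],vel=.06); print(r.current_contact_force())
r.move_linear([*t,.0423],vel=.03); print(r.current_contact_force())
r.set_gripper(1.0); 
r.move_linear([*t,.2],vel=.15)
yaw=np.pi/2+.1744; d=np.array([np.cos(yaw),np.sin(yaw)])
r.move_linear([t[0]-.06*d[0],t[1]-.06*d[1],.25],vel=.2)
shot("wrist","w3.png"); shot("side","s3.png"); print(r.current_t())
a=cv2.imread("pics/s3.png")[170:270,220:360]; b=cv2.imread("pics/w3.png")
cv2.imwrite("pics/c3.png",np.hstack([cv2.resize(a,(560,400)),cv2.resize(b[50:250,230:350],(240,400))]))
E
```

```text
[ 0.85892311 -0.15219827 -7.55875036]
[ 2.26993057 -0.98222173 -5.6888478 ]
14.3083
```

View pics/w3.png

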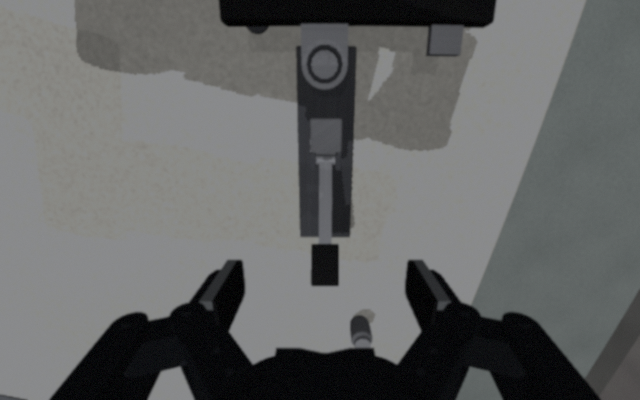

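View pics/c3.png

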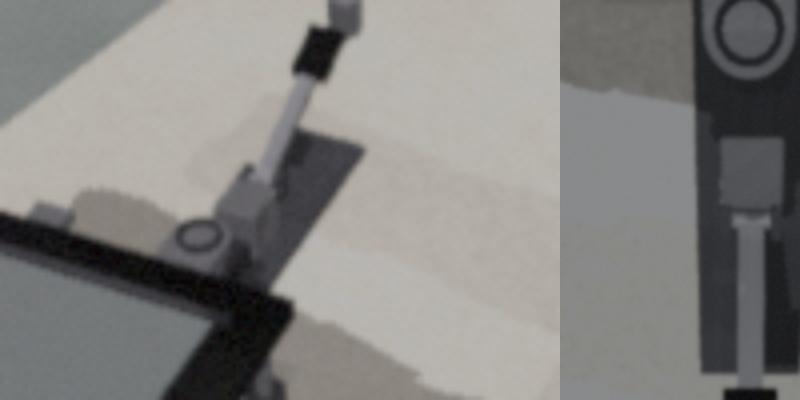

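The ring is at (324,63), centred over the plate. The block top is at about (326,136), the plate's rear corners are at (301,236) and (350,236), and the pad spans about (312–338, 245–285).

```bash
python3 - <<'E'
from h import *
im=dict(np.load("pics/w3.png.npz"))
ring=onz(im,324.5,63,.079); rear=(onz(im,301,236,.01)+onz(im,350,236,.01))/2; blk=(onz(im,311,119,.056)+onz(im,342,153,.056))/2
yaw=np.pi/2+.1744; d=np.array([np.cos(yaw),np.sin(yaw)]); n=np.array([-d[1],d[0]])
for k,o in(("rear",rear+.14*d),("blk",blk),("gripTCP",np.array([.6496,.1060]))):
    v=o+.07*d-ring; print(k,o,"saddle-ring along,lat mm",1e3*v@d,1e3*v@n)
print(ring,"pad",onz(im,325,265,.105), "exp", blk-(.026+117.5e-3*np.cos(.45)-6e-3*np.sin(.45))*d)
print(r.current_tool_pos())
E
```

```text
rear [0.65026675 0.10676583] saddle-ring along,lat mm 2.840366644963336 -1.3231221509227842
blk [0.65167173 0.1052462 ] saddle-ring along,lat mm 1.0999954266609238 -2.443109587406133
gripTCP [0.6496 0.106 ] saddle-ring along,lat mm 2.2018465042149558 -0.5336039528264985
[0.63731034 0.17267712] pad [ 0.67235782 -0.02292877] exp [ 0.6740889 -0.0219868]
[0.65935688 0.04787195 0.24857024]
```

```bash
cat >> h.py <<'E'
yaw=np.pi/2+.1744; d=np.array([np.cos(yaw),np.sin(yaw)]); org=np.array([.6505,.1060])
def tcp(th,dz=0,L=.1135):  # th: handle slope above level
    s=.026+L*np.cos(th)-.006*np.sin(th); z=.048+L*np.sin(th)+.006*np.cos(th)
    return [*(org-s*d), z+r.finger_overhang+dz]
def ringz(n="side"):
    im=shot(n); X=cloud(im); m=(np.hypot(X[...,0]-.637,X[...,1]-.173)<.012)&(X[...,2]>.06)&(X[...,2]<.12)
    m2=(np.hypot(X[...,0]-.66,X[...,1]-.235)<.02)&(X[...,2]>.06)&(X[...,2]<.12)
    return [np.round(np.median(X[k][:,2]),4) if k.any() else None for k in(m,m2)]
def press(bottom=-.002):
    for th in np.linspace(.45,0,6)[1:]:
        dz=bottom if th==0 else 0
        r.move_linear(tcp(th,dz),vel=.06)
        print("th %.2f"%th,np.round(r.current_contact_force(),1),np.round(r.current_tool_pos()[2]-r.finger_overhang,4))
E
python3 - <<'E'
from h import *
print("ring before",ringz(),ringz("scene"))
r.set_gripper(0.0,40)
r.move_linear(tcp(.45,.05),rot=down(yaw),vel=.2); print(r.current_contact_force())
r.move_linear(tcp(.45,.006),vel=.1); print(r.current_contact_force())
press()
r.sleep(.3); print(np.round(r.current_contact_force(),1),"ring",ringz(),ringz("scene"),r.current_t())
shot("side","s4.png"); a=cv2.imread("pics/s4.png")[150:290,200:400]; cv2.imwrite("pics/c4.png",cv2.resize(a,(800,560)))
E
```

```text
ring before [np.float64(0.0752), np.float64(0.083)] [np.float64(0.0737), np.float64(0.0817)]
[0.62450259 0.70322588 0.37401673]
[ 0.31418365  0.35173597 -0.23109262]
th 0.36 [-0.9  0.2  2.1] 0.0933
th 0.27 [-1.7  4.1  9.6] 0.0845
th 0.18 [-1.4  4.  10.5] 0.0748
th 0.09 [-1.8  3.6 10.6] 0.0647
th 0.00 [-5.   3.8 17.9] 0.0536
[-4.9  3.  17.6] ring [np.float64(0.0914), np.float64(0.0953)] [np.float64(0.0889), np.float64(0.0933)] 18.5333
```

View pics/c4.png

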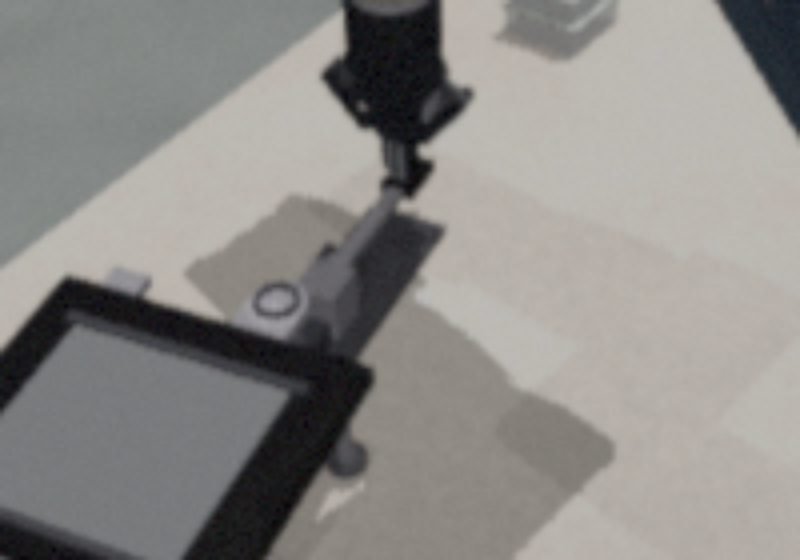

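The stage edge is raised about 15.5 mm with the handle at its stop, and the ring at (277,300) is still over the jack. Next I'll release fully and check the jack and pad.

```bash
python3 - <<'E'
from h import *
for th in(.12,.25,.36,.45): r.move_linear(tcp(th,.008 if th==.45 else .002),vel=.06)
r.move_linear(tcp(.45,.04),vel=.12); r.sleep(.3)
print(r.current_contact_force(),"ring",ringz(),ringz("scene"))
r.move_linear([.6594,.0479,.2486],vel=.25); shot("wrist","w5.png"); print(r.current_t())
E
```

```text
[-0.15157811 -0.36261424 -0.02150576] ring [np.float64(0.0748), np.float64(0.0832)] [np.float64(0.0724), np.float64(0.0812)]
21.6417
```

View pics/w5.png

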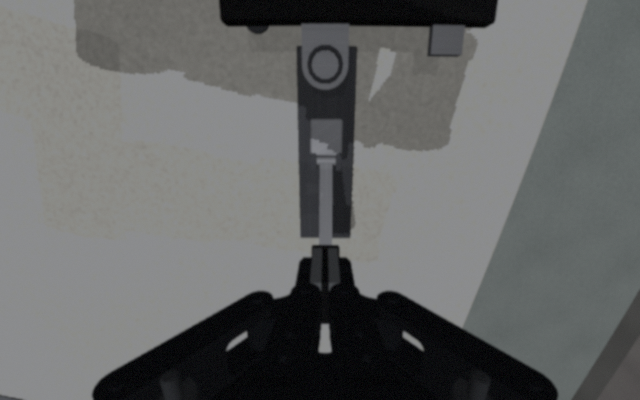

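The jack hasn't moved: its rear corners are still at (301,236) and (350,236), with the ring at (325,64). The handle is up and the stage is down, so I'll make the second press and hand in.

```bash
python3 - <<'E'
from h import *
r.move_linear(tcp(.45,.04),vel=.25); r.move_linear(tcp(.45,.006),vel=.1)
press(-.0025)
r.sleep(.5); f=np.array(r.current_contact_force()); z=ringz(); print(f,z,ringz("scene"),r.current_t())
if z[0]>.088 and f[2]>13: print(r.hand_in())
E
```

```text
th 0.36 [-0.6  0.5  1.1] 0.0933
th 0.27 [-1.4  3.1  9.3] 0.0845
th 0.18 [-1.1  4.5 11.2] 0.0748
th 0.09 [-2.7  3.7 10.7] 0.0648
th 0.00 [-6.1  3.6 19.9] 0.0534
[-4.9944513   3.37201377 20.11527893] [np.float64(0.091), np.float64(0.0954)] [np.float64(0.0889), np.float64(0.0934)] 25.0333
the job is handed in; nothing more can be done
None
```

The job is handed in at about 25 s: the jack stands within about 3 mm of centre under the lift ear, one trial lift was made and fully released, and the handle is now held fully down a second time with the stage edge about 15 mm up on the jack.

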